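Let a tube rack out of a shaker's ratchet clamp

ROBOT

A 7-joint arm with a two-finger parallel gripper is mounted at the origin on the work surface. World frame = base frame: x ahead of the robot, y to its left, z up, the work surface at z = 0. Lengths are in m, angles in rad, forces in N, time in s.
With the tool pointing down it reaches from about 0.425 to 0.975 m from the base axis. Payload 16.7 kg.
Tool frame: the origin (TCP) lies on the centre line of the jaws, within the pads' length; the fingertips stand 19 mm ahead of it and the grasp point (between the pads) is the TCP; z points along the fingers, y is the line along which they close (so a half turn about z gives the same grasp; the last joint's range is limited). The gripper opens to 85 mm and grips with 20 to 120 N. Pads are 22 mm wide; open, the fingers measure 114 mm over their backs; the gripper's body (76 mm by 85 mm) begins 54 mm behind the grasp point. The pads swing forward as they close: fully open they stand 13 mm farther back than shut.
Start: joints at [1.075, 0.426, 0.074, 1.606, -0.034, 1.111, -0.067], TCP at [0.229, -0.635, 0.25] pointing down, gripper open.
Joint ranges: [-2.85, 2.85], [-0.5, 2.14], [-1.23, 1.37], [0.21, 2.46], [-1.02, 4.16], [0.16, 2.05], [-2.73, 2.73]. Speed limits (rad/s): [1.89, 1.89, 2.39, 2.39, 3.01, 3.01, 3.01].

INTERFACE

Orientations are given as a 3x3 rotation matrix whose columns are the frame's x, y, z axes.
In Python, from bench import ctrl gives the robot as it stands. Calls block until the motion is done:
- ctrl.movep(position, orientation): joint-space move of the TCP to a pose.
- ctrl.servo_line(position, orientation=None, speed=0.15, contact_N=None): straight line of the TCP; orientation=None keeps the orientation; speed is the mean speed in m/s. With contact_N (N) it stops when the force on the tool has changed by that much, and returns True; else False.
- ctrl.move_j(angles): joint-space move.
- ctrl.grip(opening, grasp_force=None): finger opening in m; grasp_force is the grip in N (None keeps the last); returns when the fingers have stopped.
- ctrl.wait(seconds).
- ctrl.inverse_kinematics(position, orientation): joint angles nearest the present ones, or None.
- ctrl.read_camera(name): name is "scene" or "top" or "wrist"; returns a dict with "color" (384x512x3 uint8, red, green, blue), "depth" (384x512 float32, m along the optical axis (not along the pixel's ray), 0 where there is no reading), "vertical_fov" (degrees; the focal length in pixels is half the picture's height over the tangent of half this angle, whatever the lens; pixels are square), "cx", "cy" (the principal point, pixels), "eye" and "rotation" of the camera in the world; the wrist camera has in their place "mount" (4x4, takes a point from camera to tool coordinates, whose origin is the TCP and whose axes are the flange's). Camera axes: x right, y up, looking along -z (the intrinsics and any distortion apply to the point x, -y, -z); pixel columns grow to the right and rows downward; lengths in m; the calibration is good to about 2 mm. A picture is of the moment at which its call begins: read the wrist's pose just before it.
A pose or a line that the arm cannot do raises ctrl.IKError and nothing moves.
- ctrl.job_done(): hands the job in; it is judged then, once.
Readings, each from a call of its own:
- ctrl.current_t(): time.
- ctrl.current_joint_pos(): joint angles.
- ctrl.current_joint_vel(): joint speeds.
- ctrl.current_effort(): joint torques, N m.
- ctrl.current_tcp_pos(): TCP position.
- ctrl.current_tcp_rot(): TCP orientation.
- ctrl.current_force(): force on the tool from outside, world axes, zero at the start.
- ctrl.current_torque(): the same for the moment, N m.
- ctrl.current_width(): finger opening in m.
- ctrl.current_gripper_force(): force on a finger pad.
Only numpy, scipy, OpenCV 4.12 (cv2) and the standard library are available. Lean on these libraries where they do the work, as an engineer would, in place of code of your own. Each camera call takes 0.05 s, during which the arm holds its last target. There are 200 camera calls.

TASK

Free the pink tube rack from the ratchet clamp on the shaker: gently swing the red release lever to lift the pawl off the ratchet wheel, and keep it off until the jaw has run all the way back, pushing on the lever and the shaker with no more than 15 N. Only then take the rack out and set it down upright in the middle of the white pad, without dropping it and without disturbing the bottle, the beaker or the jar.

Things in the scene. Friction and masses are not known exactly. Their poses are not given: they have to be found in the camera images.
- shaker: Cream bench shaker, 300 (x) x 220 (y) mm, fixed. Origin: under its middle, on the bench; x runs from the ratchet end to the fence end, z up. Flat dark deck 90 mm above the bench. Along x on the deck: brass ratchet wheel, blue sliding jaw (80 mm wide, 38 mm tall, black rubber pad in front), rack, aluminium fence (80 mm wide, 42 mm tall, face at x = +120 mm). Do not push anything on it with over 15 N.
- wheel (a point): Centre of the brass ratchet wheel's top face, a fixed point of the shaker at (-80, 0, 125) mm in its frame. Wheel 56 mm across, upright axis, top 125 mm and hub 130 mm above the bench. A dark steel pawl beside it, on the shaker's -y side, locks it.
- lever (a point): NOMINAL centre of the top of the red release pin, at (-45, -80, 160) mm in the shaker's frame. Upright pin, 12 mm across, 36 mm tall, on a dark bar (56 x 14 mm, long along x, top 125 mm above the bench) at the end of the pawl's arm. It is screwed anywhere in the bar's slot, so the REAL pin is up to 16 mm off nominal, either way along the shaker's x; not measured: find it by touch.
- pivot (a point): Pawl's upright pivot, at (-45, -30, 125) mm in the shaker's frame, 50 mm to the +y of the pin. Pushing the pin to the shaker's +x lifts the pawl off the wheel: it resists with 2 to 7 N; the pawl comes clear of the teeth after 5 to 6 mm of pin travel and meets a hard stop after about 7.5 mm. Let go, it springs back at once and stops the wheel at the next tooth.
- jaw (a joint): How far the jaw has backed off, in m: 0 clamped, 0.030 fully back (end stop). With the pawl held off, springs drive the jaw back along the shaker's -x by themselves in about 2 s (damped); with the pawl in, it stays. Its rubber pad follows the rack for the first 10 mm, so fully back leaves a 20 mm gap.
- rack: Bright pink tube rack, 90 (x) x 50 (y) x 50 (z) mm block with coloured tube caps standing 10 mm higher, 0.2 to 0.35 kg, loose. Origin: centre of its underside, z up. At the start it stands on the deck clamped between jaw pad and fence, its x along the shaker's x; its two long sides (50 mm apart, along y) are free to be grasped from above.
- pad: White square bench pad, 170 x 170 mm, 4 mm thick, fixed flat on the bench. Origin: centre of its underside.
- bottle: Clear bottle with orange cap, 70 mm across, 150 mm tall, loose on the bench beyond the pad; leave alone. Origin: centre of its underside.
- beaker: Blue plastic cup, 66 mm across, 80 mm tall, loose on the bench on the robot's side of the pad; leave alone. Origin: centre of its underside.
- jar: Small white jar with red lid, 38 mm across, 55 mm tall, loose on the shaker's deck beside the ratchet wheel, on the side away from the lever; leave alone. Origin: centre of its underside.
Not all that is in view belongs to the job. Of the things that look like the rack, the largest one is meant.

How it is judged:
On the way:
1. the jaw has backed off fully (over 27 mm) with the rack still standing in its place on the shaker (value of joint jaw above 0.027 m and distance of rack from where it was at the start of the episode below 0.03 m), for 0.2 s.
At the end, for the whole second after the job is handed in: The jaw is still fully back (over 27 mm); the rack stands upright (within 0.1 rad) and at rest on the white pad, its middle within 35 mm of the pad's middle (so all of it on the pad) (value of joint jaw above 0.027 m and horizontal distance between rack and pad below 0.035 m and z of rack in the frame of pad below 0.008 m and angle between rack's own z axis and vertical below 0.1 rad and linear speed of rack below 0.02 m/s); the robot touches nothing.
It fails at once if the lever, clamp or shaker pushed with more than 15 N (contact force between any of the fingers, the arm and shaker above 15 N).
It fails at once if the rack let fall: in the air, more than 25 mm above the pad, out of the fingers, away from the shaker (z of rack in the frame of pad above 0.029 m and contact force between the fingers and rack below 0.05 N and horizontal distance between rack and shaker above 0.2 m).
It fails at once if the bottle moved by more than 20 mm or tipped (distance of bottle from where it was at the start of the episode above 0.02 m or angle between bottle's own z axis and vertical above 0.3 rad).
It fails at once if the beaker moved by more than 20 mm or tipped (distance of beaker from where it was at the start of the episode above 0.02 m or angle between beaker's own z axis and vertical above 0.3 rad).
It fails at once if the jar moved by more than 20 mm or tipped (distance of jar from where it was at the start of the episode above 0.02 m or angle between jar's own z axis and vertical above 0.3 rad).
It also fails if it takes over 61 s, if anything falls off the work surface, if the arm or the gripper's body presses on something with over 40 N, if the wrist force passes 120 N, or if a joint passes its speed limit or range.

## Working session

There is one attempt and no reset: what is moved stays moved. The work goes in short steps, each a Python script; the robot and the scene stay as the last script left them, time stands still between calls to the robot, and variables do not carry over. Pictures are saved under pics/ and viewed, at most 10 in all, crops included, and the job is handed in when it is done.

```bash
ls; mkdir -p pics; python3 - <<'E'
from bench import ctrl
import cv2,pickle,numpy as np
d={}
for n in("scene","top"):
    r=ctrl.read_camera(n);d[n]=r
    cv2.imwrite(f"pics/{n}.png",cv2.resize(r["color"][...,::-1],(800,600),interpolation=cv2.INTER_CUBIC))
    print(n,{k:v for k,v in r.items() if k not in("color","depth")})
pickle.dump(d,open("cam.pkl","wb"))
print(ctrl.current_t(),ctrl.current_tcp_rot())
E
```

```text
pics
scene {'vertical_fov': 45.26915609125131, 'cx': 256.03095009485554, 'cy': 191.98586695177008, 'eye': array([0.84622719, 0.41267114, 0.91930139]), 'rotation': array([[-0.81927045, -0.47910796,  0.31504206],
       [ 0.57322496, -0.69817496,  0.42891126],
       [ 0.01445968,  0.53198429,  0.84663075]])}
top {'vertical_fov': 45.07534786673997, 'cx': 269.2018280757089, 'cy': 195.15649334778848, 'eye': array([0.34100692, 0.00428597, 1.33207516]), 'rotation': array([[-0.0079558 ,  0.98542081, -0.16994863],
       [-0.99996757, -0.00762767,  0.00258362],
       [ 0.00124964,  0.16996367,  0.98544954]])}
0.1 [[ 9.40470634e-01  3.39874622e-01 -4.77085194e-04]
 [ 3.39874943e-01 -9.40470063e-01  1.04089027e-03]
 [-9.49121567e-05 -1.14107603e-03 -9.99999344e-01]]
```

View pics/scene.png

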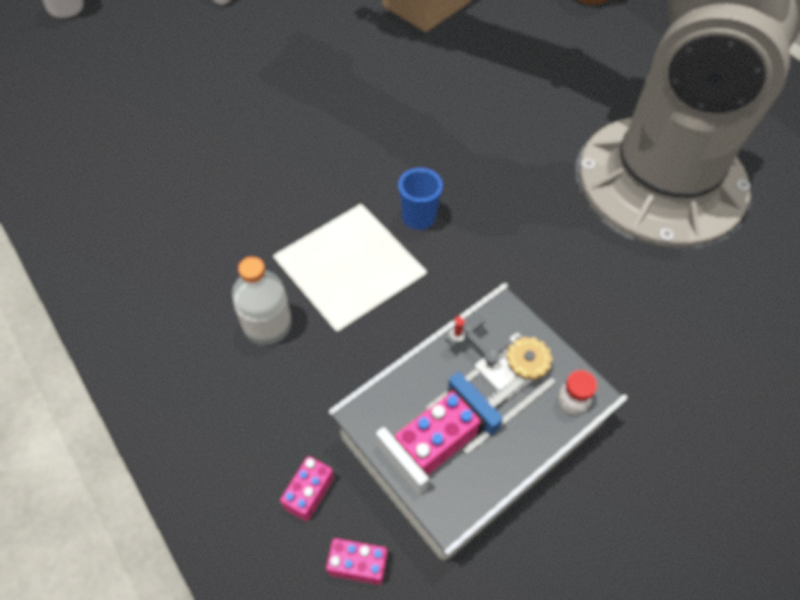

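View pics/top.png

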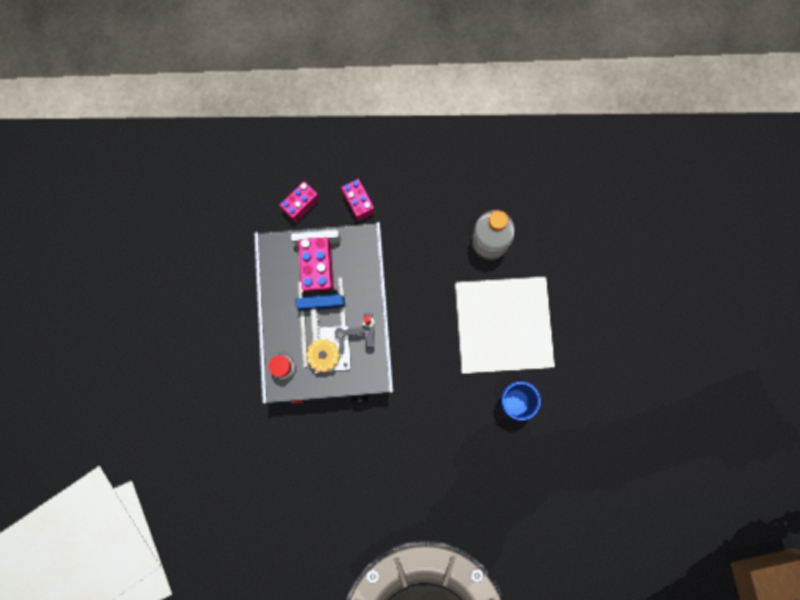

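The pictures show the shaker left of the pad. In top.png the wheel is near (322,355), the red pin near (367,320), the rack near (316,265) and the pad near (505,325). I'll crop the top view closer for exact pixels.

```bash
cat > h.py <<'E'
import numpy as np,pickle
def px2w(r,u,v,z):
    H=r["color"].shape[0];f=H/2/np.tan(np.radians(r["vertical_fov"]/2))
    d=np.array(r["rotation"])@np.array([(u-r["cx"])/f,-(v-r["cy"])/f,-1.]);e=np.array(r["eye"])
    return e+d*(z-e[2])/d[2]
def w2px(r,p):
    H=r["color"].shape[0];f=H/2/np.tan(np.radians(r["vertical_fov"]/2))
    c=np.array(r["rotation"]).T@(np.array(p)-r["eye"]);return r["cx"]-f*c[0]/c[2],r["cy"]+f*c[1]/c[2]
E
python3 - <<'E'
import cv2,pickle
from h import *
d=pickle.load(open("cam.pkl","rb"));r=d["top"];s=1/1.5625
for n,u,v,z in [("c1 fence,+y",256,233,.09),("c2 fence,-y",380,224,.09),("c3",391,391,.09),("c4",264,402,.09),("wheel",322,355,.13),("pin",367,320,.16),("p1",456,282,.004),("p2",546,277,.004),("p3",554,367,.004),("p4",462,373,.004),("bottlecap",499,219,.15),("beaker",521,399,.08),("rack",316,263,.155),("jar",280,366,.145)]:
    print(n,px2w(r,u*s,v*s,z).round(4))
c=r["color"][140:262,155:262,::-1]
cv2.imwrite("pics/crop.png",cv2.resize(c,None,fx=4.9,fy=4.9,interpolation=cv2.INTER_CUBIC))
s=d["scene"]["color"][170:310,200:410,::-1]
cv2.imwrite("pics/crop2.png",cv2.resize(s,None,fx=3.8,fy=3.8,interpolation=cv2.INTER_CUBIC))
E
```

```text
c1 fence,+y [0.6869 0.2919 0.09  ]
c2 fence,-y [0.7018 0.0721 0.09  ]
c3 [0.4064 0.0528 0.09  ]
c4 [0.3895 0.2692 0.09  ]
wheel [0.4649 0.1662 0.13  ]
pin [0.5188 0.0893 0.16  ]
p1 [ 0.6132 -0.0658  0.004 ]
p2 [ 0.6214 -0.235   0.004 ]
p3 [ 0.4524 -0.2433  0.004 ]
p4 [ 0.4427 -0.0741  0.004 ]
bottlecap [ 0.6916 -0.1328  0.15  ]
beaker [ 0.3915 -0.1703  0.08  ]
rack [0.6164 0.1752 0.155 ]
jar [0.4458 0.2329 0.145 ]
```

View pics/crop.png

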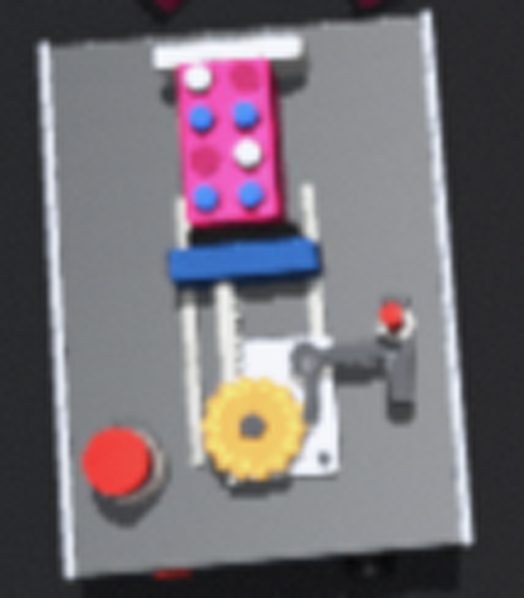

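View pics/crop2.png

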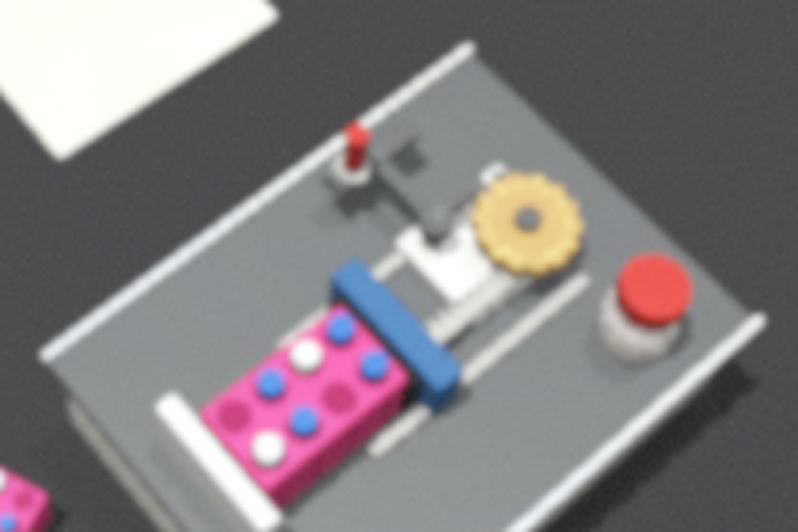

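The closer crop gives shaker middle (0.546, 0.1715) and yaw about 4.1°. The wheel hub agrees with that to 1 mm. The pin appears about 12 mm to +x of nominal. Next I approach from its −x side and find it by touch.

```bash
cat >> h.py <<'E'
a=np.radians(4.1);c,s=np.cos(a),np.sin(a)
def S(x,y,z): return [0.546+(c*x-s*y)/1000,0.1715+(s*x+c*y)/1000,z/1000]
R=np.array([[c,s,0],[s,-c,0],[0,0,-1.]])
def sh(p):
    d=np.array(p)-[0.546,0.1715,0];return (np.array([c*d[0]+s*d[1],-s*d[0]+c*d[1],d[2]])*1000).round(2)
E
python3 - <<'E'
from bench import ctrl
from h import *
ctrl.grip(0.0,20);print(ctrl.current_t(),ctrl.current_width())
ctrl.movep(S(-64,-80,235),R);print(ctrl.current_t())
print(ctrl.servo_line(S(-64,-80,157),speed=.08,contact_N=4),sh(ctrl.current_tcp_pos()),ctrl.current_t())
for _ in range(4): ctrl.wait(.05);print(np.round(ctrl.current_force(),2))
hit=ctrl.servo_line(S(-30,-80,157),speed=.012,contact_N=1.5)
print(hit,sh(ctrl.current_tcp_pos()),np.round(ctrl.current_force(),2),ctrl.current_t())
E
```

```text
0.8667 1.3160231224945074e-05
3.575
False [-63.73 -79.91 157.43] 4.7
[ 0.22 -0.55 -0.47]
[ 0.35 -0.08 -0.57]
[-0.25  0.27 -0.65]
[ 0.   -0.46  0.13]
True [-47.66 -80.02 156.63] [-0.15 -0.29 -0.07] 6.4
```

```bash
python3 - <<'E'
from bench import ctrl
from h import *
for _ in range(3): ctrl.wait(.05);print(np.round(ctrl.current_force(),2),sh(ctrl.current_tcp_pos()))
x=sh(ctrl.current_tcp_pos())[0]
for i in range(8):
    x+=1;ctrl.servo_line(S(x,-80,157),speed=.012,contact_N=6)
    F=[]
    for _ in range(3): ctrl.wait(.02);F.append(ctrl.current_force()@R[:,0])
    f=np.mean(F);print(sh(ctrl.current_tcp_pos()),round(f,2),ctrl.current_t())
    if f<-3.: break
r=ctrl.read_camera("top")
import cv2;cv2.imwrite("pics/t2.png",cv2.resize(r["color"][140:262,155:262,::-1],None,fx=4.9,fy=4.9,interpolation=cv2.INTER_CUBIC))
E
```

```text
[-0.89 -0.53 -0.09] [-47.75 -80.04 156.53]
[-0.52  0.42 -0.4 ] [-47.75 -80.08 156.51]
[-0.17  0.97 -0.27] [-47.74 -80.09 156.53]
[-47.27 -80.05 156.7 ] -3.89 6.85
```

```bash
python3 - <<'E'
from bench import ctrl
from h import *
x=-46.75
for i in range(14):
    x+=.6;ctrl.servo_line(S(x,-80,157),speed=.012,contact_N=7)
    F=[]
    for _ in range(3): ctrl.wait(.02);F.append(ctrl.current_force()@R[:,0])
    f=np.mean(F);print(round(x,2),sh(ctrl.current_tcp_pos()),round(f,2),round(ctrl.current_t(),2))
    if f<-9 or sh(ctrl.current_tcp_pos())[0]>-40.7: break
E
```

```text
-46.15 [-46.8  -79.96 156.7 ] -6.13 7.2
-45.55 [-46.28 -79.92 156.68] -6.31 7.5
-44.95 [-45.57 -79.84 156.71] -5.91 7.8
-44.35 [-44.99 -79.75 156.7 ] -5.88 8.1
-43.75 [-44.33 -79.64 156.71] -5.41 8.4
-43.15 [-43.72 -79.61 156.72] -5.96 8.7
-42.55 [-43.17 -79.51 156.7 ] -5.91 9.0
-41.95 [-41.61 -79.9  157.16] -2.24 9.3
-41.35 [-41.32 -79.93 157.04] -2.83 9.6
-40.75 [-40.74 -79.88 157.01] -3.63 9.9
-40.15 [-40.29 -79.92 156.94] -4.61 10.2
```

```bash
python3 - <<'E'
from bench import ctrl
from h import *
import cv2
for i in range(6): ctrl.wait(.5);print(sh(ctrl.current_tcp_pos()),np.round(ctrl.current_force(),1))
print(ctrl.current_t())
A=ctrl.read_camera("top")["color"][140:262,155:262,::-1];B=ctrl.read_camera("scene")["color"][170:310,200:410,::-1]
cv2.imwrite("pics/t3.png",np.hstack([cv2.resize(A,(350,399),interpolation=3),cv2.resize(B,(450,300),interpolation=3) if 0 else np.vstack([cv2.resize(B,(450,300),interpolation=3),np.zeros((99,450,3),np.uint8)])]))
E
```

```text
[-40.28 -79.95 156.96] [-5.   3.8  1.6]
[-40.27 -79.89 156.99] [-4.1  2.1  0.9]
[-40.26 -79.9  156.97] [-4.3  3.   1.3]
[-40.27 -79.89 156.97] [-4.2  2.7  0.3]
[-40.28 -79.89 156.97] [-4.3  3.   1.3]
[-40.29 -79.92 156.96] [-4.5  2.8  0.8]
13.2
```

View pics/t3.png

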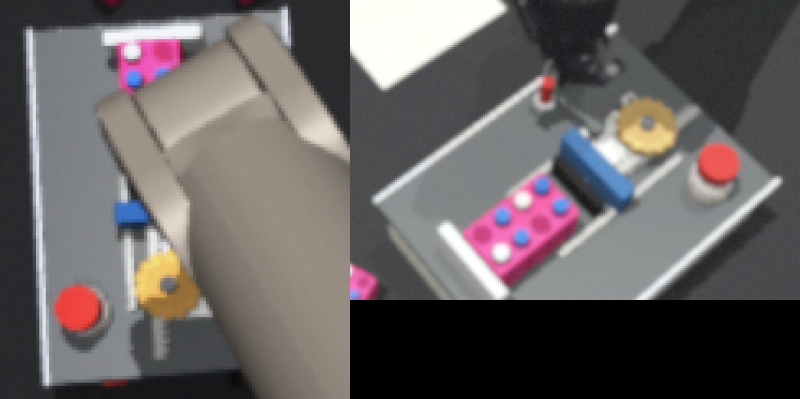

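The jaw has moved about 31 mm (roughly 11.6 px), so it is fully back, and the rack is still at the fence. I'll back off the lever and grasp the rack.

```bash
python3 - <<'E'
from bench import ctrl
from h import *
import pickle
r=pickle.load(open("cam.pkl","rb"))["top"]
for u,v in((178,62),(271,58),(285,218),(189,227)): print(sh(px2w(r,155+u/4.9,140+v/4.9,.14)))
ctrl.servo_line(S(-60,-80,157),speed=.05)
ctrl.servo_line(S(-60,-80,235),speed=.15)
ctrl.grip(.085);ctrl.movep(S(75,0,235),R)
print(ctrl.current_t(),sh(ctrl.current_tcp_pos()))
import cv2
A=ctrl.read_camera("wrist");np.save("w.npy",A["color"]);print(A["mount"])
cv2.imwrite("pics/w.png",A["color"][...,::-1])
E
```

```text
[118.99  27.15 140.  ]
[117.24 -23.23 140.  ]
[ 28.38 -25.59 140.  ]
[ 27.55  25.92 140.  ]
15.975 [ 74.89   0.33 234.35]
[[ 7.21468394e-04  9.47357345e-01  3.20177357e-01  8.51780574e-02]
 [ 9.99998713e-01 -2.24578478e-04 -1.58884250e-03  3.94430786e-04]
 [-1.43329667e-03  3.20178091e-01 -9.47356288e-01 -1.24241493e-01]
 [ 0.00000000e+00  0.00000000e+00  0.00000000e+00  1.00000000e+00]]
```

View pics/w.png

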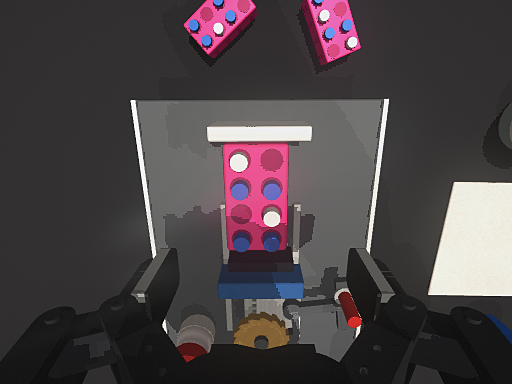

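The wrist view shows the rack (about 255,195) centred between the open fingers and nothing in their path. Descending to grasp.

```bash
python3 - <<'E'
from bench import ctrl
from h import *
import cv2
print(ctrl.servo_line(S(74,0.5,120),speed=.08,contact_N=5),sh(ctrl.current_tcp_pos()))
ctrl.grip(.03,40);print(ctrl.current_width(),ctrl.current_gripper_force(),ctrl.current_t(),np.round(ctrl.current_force(),1))
if ctrl.current_width()>.045:
    ctrl.servo_line(S(73,0.5,130),speed=.04)
    print(np.round(ctrl.current_force(),1))
    ctrl.servo_line(S(70,0.5,250),speed=.1)
    print(ctrl.current_width(),np.round(ctrl.current_force(),1),ctrl.current_t())
    B=ctrl.read_camera("scene")["color"]
    cv2.imwrite("pics/t4.png",cv2.resize(B[130:330,170:430,::-1],(780,600),interpolation=3))
E
```

```text
False [ 74.27   0.54 120.49]
0.049764277642364595 42.53206729888916 18.0417 [-2.   1.1  6.2]
[-0.3  0.7 -3. ]
0.049830615503388055 [-0.1 -0.3 -2.6] 19.7917
```

View pics/t4.png

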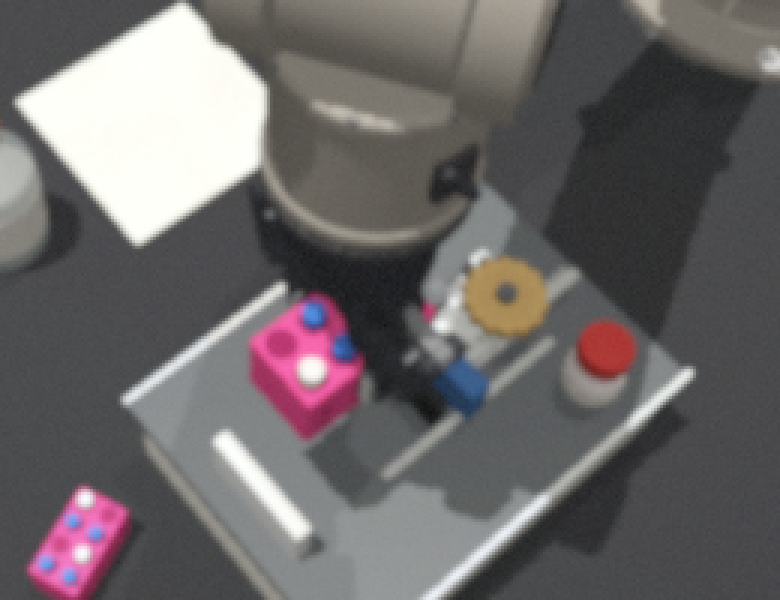

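The rack is held level, the jaw is back, and the jar is in place. Carrying it to the pad.

```bash
python3 - <<'E'
from bench import ctrl
from h import *
P=np.array([.5324,-.1546])
ctrl.servo_line([*P,.25],R,speed=.15)
ctrl.servo_line([*P,.05],speed=.1)
ctrl.wait(.2)
hit=ctrl.servo_line([*P,.030],speed=.015,contact_N=4)
print(hit,ctrl.current_tcp_pos(),np.round(ctrl.current_force(),1),ctrl.current_width(),ctrl.current_t())
E
```

```text
True [ 0.53233014 -0.15462839  0.03446268] [-2.1 -0.3  9.7] 0.04955591386899197 25.5917
```

Contact came at TCP z = 0.0345, as expected. Release, retreat and check.

```bash
python3 - <<'E'
from bench import ctrl
from h import *
import cv2
p=ctrl.current_tcp_pos()
ctrl.grip(.085);ctrl.servo_line([p[0],p[1],.22],speed=.1)
ctrl.movep([.45,-.45,.3],R);print(ctrl.current_t())
B=ctrl.read_camera("top")
cv2.imwrite("pics/t5.png",cv2.resize(B["color"][110:290,150:390,::-1],(800,600),interpolation=3))
E
```

```text
29.2583
```

View pics/t5.png

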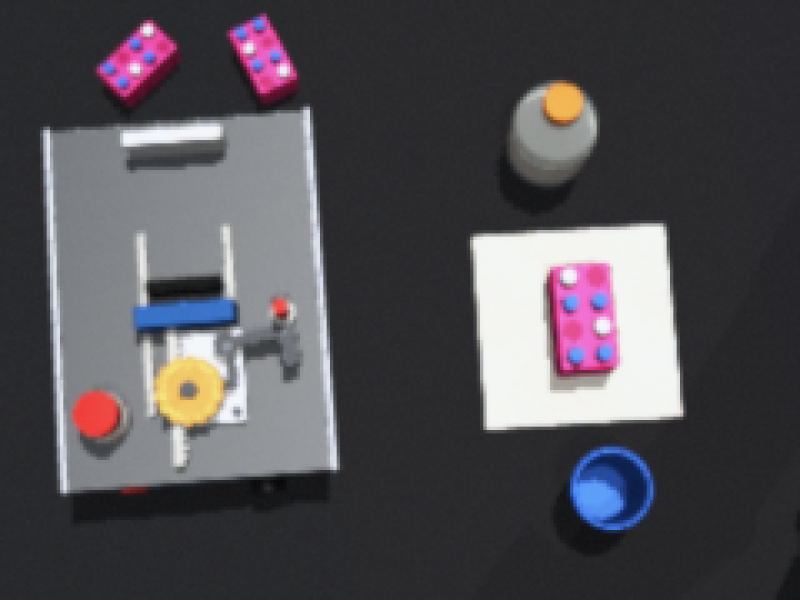

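The rack stands upright mid-pad at (583,318). The jaw is fully back, and the bottle, beaker and jar have not moved.

```bash
python3 -c "
from bench import ctrl
print(ctrl.job_done())"
```

```text
the job is handed in; nothing more can be done
None
```

The job is handed in (no verdict came back): the clamp was released with about 6 N on the lever, the final picture shows the jaw fully back, the rack upright mid-pad, and the bottle, beaker and jar where they were, and the robot's clock read about 29 s.

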